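# Ease open the sprung cartridge box and fetch the large cartridge

### The arm

A 6-joint arm with a two-finger parallel gripper is mounted at the origin on the work surface. World frame = base frame: x ahead of the robot, y to its left, z up, the work surface at z = 0. Lengths are in mm, angles in rad, forces in N, time in s.
With the tool pointing down it reaches from about 300 to 775 mm from the base axis. Payload 14.6 kg.
Tool frame: the origin (TCP) lies on the front face of the gripper's body, between the roots of the fingers; the fingertips stand 97 mm ahead of it and the grasp point (between the pads) lies 78 mm ahead of it; z points along the fingers, y is the line along which they close (so a half turn about z gives the same grasp; the last joint's range is limited). The gripper opens to 94 mm and grips with 3 to 60 N. Pads are 16 mm wide; open, the fingers measure 119 mm over their backs; the gripper's body (75 mm by 177 mm) begins 78 mm behind the grasp point.
Start: joints at [-0.067, 0.3, 1.521, -0, 1.321, -0.067], TCP at [549.991, -0.002, 302.646] pointing down, gripper open.
Joint ranges: [-3.03, 3.03], [-0.79, 2.21], [0.23, 2.52], [-1.04, 4.18], [0, 3.07], [-2.55, 2.55]. Speed limits (rad/s): [2.22, 2.22, 2.57, 3.14, 3.14, 3.14].

### API

Orientations are given as [roll, pitch, yaw] about the fixed x, y, z axes, in that order (R = Rz(yaw) Ry(pitch) Rx(roll)).
In Python, from cell import * gives the robot as it stands.
- The arm moves only by the tool carry_out, never from a script. Its arguments are lists of equal length, an entry for each row: "slide": the shift along the world's x, y, z scaled (see below), a list of three; "dr": the turn, a rotation vector about the world's x, y, z scaled (see below), a list of three; "gripper": the opening in per cent of the stroke, from 0 (shut) to 100 (fully open). A call has 1 to 10 rows; each row is the pose to reach, as a shift and turn from the pose commanded when the call began, turning the shorter way round; what a row does not reach only later rows make up. The controller multiplies each number of a shift by 0.25 m and each number of a turn by 360 degrees. A row lasts 1/12 s, in which the tool goes at most 41.7 mm and 7.16 degrees, less where a joint would pass 70% of its speed; a pose out of reach is approached as far as the arm can. A call with a number of a shift or a turn outside -1 to 1 is refused whole. A call with a gripper value outside its range is refused whole. The fingers move at their own pace and stop on an object; "newtons" is the grip in N (left out, the last holds). Time passes only in rows, so rows that repeat a pose let the fingers close. It gives the time, the measured TCP pose, the force, the opening and the grip force at its end, in the units of the state.
- read_state(): the state, without advancing time (a new reading comes with each control period).
- camera(name): name is "scene" or "side" or "wrist"; returns the picture (420x560x3 uint8, red, green, blue); there is no depth.
- camera_model(name): a dict with "vfov" (degrees; the focal length in pixels is half the picture's height over the tangent of half this angle, whatever the lens; pixels are square), "cx", "cy" (the principal point, pixels), "R" (3x3) and "t" (3): a world point X has camera coordinates R X + t. Camera axes: x right, y down, z forward; pixel columns grow to the right and rows downward; lengths in mm; the calibration is good to about 2 mm. A picture is of the moment at which its call begins: read the wrist's pose just before it. camera_model takes no time and is no camera call; for the wrist camera it gives the pose at the moment of the call.
- sign_off(): hands the job in; it is judged then, once.
The state is a dict: "clock": time; "joints": joint angles; "qd": joint speeds; "effort": joint torques, N m; "eef_pos": TCP position; "eef_rot": TCP orientation; "wrist_force": force on the tool from outside, world axes, zero at the start; "moment": the same for the moment, N m; "finger_gap": finger opening in mm; "finger_force": force on a finger pad.
Only numpy, scipy, OpenCV 4.12 (cv2) and the standard library are available. Lean on these libraries where they do the work, as an engineer would, in place of code of your own. Each camera call takes 0.05 s, during which the arm holds its last target. There are 200 camera calls.

### The job

The printer needs fresh ink: press the button catch on the lid of the wooden cartridge box and stay on the lid as its spring throws it up, so that it eases open and never flies. Then take the wider of the two cartridges out and stand it upright in the shallow tray, setting it down rather than dropping it. Leave the narrow cartridge in the box, the lid wide open and everything else on the desk where it is.

Things in the scene. Friction and masses are not known exactly. Their poses are not given: they have to be found in the camera images.
- ink_box: Wooden box fixed to the desk, 260 (x) x 160 (y) x 70 mm high, walls and floor 8 mm. Origin: centre of its underside; z up. On its rim lies a 10 mm lid of the same outline, hinged along the -y long side; the lid's free edge and the button catch are on the +y side. Two cartridges stand inside on the floor, side by side along x, centres 45 to 75 mm either side of the middle.
- lid_hinge (a point): Middle of the hinge line, on the rim of the box's -y long side, 70 mm above the desk; axes as the box's, hinge axis x. To ease the lid, keep a finger on its top near the free edge (it may slide) and move up and over towards the hinge at up to 0.2 m/s: the lid follows. From about 1.2 rad on it may be left and swings on to 1.75 by itself.
- box_lid (a joint): Lid angle in rad: 0 shut and latched, grows as the free edge rises, 1.75 fully open (leaning back past upright), where its spring holds it. The spring lifts the shut lid with about 3.5 N at the button and weakens as it opens. Let go while less than half open, the lid flies up at 6 rad/s or more, which is bad; under 3 rad/s is eased.
- button_top (a point): Centre of the top of the button catch: aluminium, 25 mm across, in the lid's top at the middle of its free edge, 142 mm from the hinge line, 8 mm proud of the lid (88 mm above the desk when shut); moves with the lid. Pressed down it goes in 5 mm against 0.5 to 1.5 N and frees the lid after 3.5 mm; the lid then pushes up on the finger. 5 N is ample. Let out while the lid is down, it latches again.
- large_cart_center (a point): Centre (28 mm above its underside) of the wider cartridge: a black plastic block with paper labels on its sides, 38 mm wide (x) x 72 mm long (y) x 50 mm high plus a 6 mm step on top of the half towards +y, about 90 g. Stands in the box, its x within 0.15 rad of the box's x, at either of the two places. Grasp it across its x.
- small_cart_center (a point): Centre of the narrow cartridge, which stays in the box: the same but 20 mm wide.
- tray: Shallow grey plastic tray fixed to the desk, 140 (x) x 120 (y) x 16 mm, walls and floor 4 mm, open on top. Origin: centre of its underside.
- stapler: Bystander, not to be moved: black stapler, 130 x 34 x 56 mm. Origin: centre of its underside.
- calculator: Bystander, not to be moved: grey desk calculator, 150 x 85 x 16 mm. Origin: centre of its underside.
- notepad: Bystander, not to be moved: paper notepad, 150 x 107 x 18 mm. Origin: centre of its underside.
- tape_roll: Bystander, not to be moved: roll of clear tape lying flat, 72 mm across, 19 mm high. Origin: centre of its underside.
- glue_stick: Bystander, not to be moved: white upright glue stick, 29 mm across, 90 mm high. Origin: centre of its underside.
- mug: Bystander, not to be moved: white mug, 80 mm across, 92 mm high, one handle. Origin: centre of its underside.
- hole_punch: Bystander, not to be moved: black and steel hole punch, 110 x 100 x 68 mm. Origin: centre of its underside.

How it is judged (in metres and radians):
On the way, in this order (a step that is already met when the one before it is completed fails the run):
1. the lid has been eased wide open (value of joint box_lid above 1.5 rad and z of large_cart_center in the frame of ink_box below 0.06 m), for 0.2 s.
2. the wider cartridge has been lifted out of the box (z of large_cart_center in the frame of ink_box above 0.085 m), for 0.1 s.
At the end, for the whole second after the job is handed in: the lid stands open (over 1.5 rad), the wider cartridge stands upright (within 0.12 rad) and at rest on the tray's floor, and the narrow cartridge is still in the box (value of joint box_lid above 1.5 rad and angle between large_cart_center's own z axis and vertical below 0.12 rad and z of large_cart_center in the frame of tray between 0.026 and 0.04 m and x of large_cart_center in the frame of tray between -0.066 and 0.066 m and y of large_cart_center in the frame of tray between -0.056 and 0.056 m and linear speed of large_cart below 0.02 m/s and z of small_cart_center in the frame of ink_box below 0.06 m and x of small_cart_center in the frame of ink_box between -0.125 and 0.125 m and y of small_cart_center in the frame of ink_box between -0.075 and 0.075 m); the robot touches nothing.
It fails at once if the lid flies open (over 3 rad/s) (velocity of joint box_lid above 3 rad/s).
It fails at once if the wider cartridge is dropped (falls free at over 0.7 m/s) (linear speed of large_cart above 0.7 m/s and contact force between the fingers and large_cart below 0.1 N).
It fails at once if the narrow cartridge is taken out of the box (z of small_cart_center in the frame of ink_box above 0.075 m).
It fails at once if a bystander is moved by over 30 mm (distance of any of stapler, calculator, notepad, tape_roll, glue_stick, mug, hole_punch from where it was at the start of the episode above 0.03 m).
It also fails if it takes over 61 s, if anything falls off the work surface, if the arm or the gripper's body presses on something with over 40 N, if the wrist force passes 120 N, or if a joint passes its speed limit or range.

## Working session

There is one attempt and no reset: what is moved stays moved. The work goes in short steps, Python scripts to look and compute and a tool call to move; the robot and the scene stay as the last step left them, time stands still between calls to the robot, and variables do not carry over. Pictures are saved under pics/ and viewed, at most 12 in all, crops included, and the job is handed in when it is done.

Besides the shell and the picture viewer there is one more tool, called after ">>>" as name(argument=value, ...) on one line, values as JSON. carry_out: Moves the arm, as the interface text tells. Its arguments: {"type":"object","properties":{"slide":{"type":"array","items":{"type":"array","items":{"type":"number","minimum":-1,"maximum":1}}},"dr":{"type":"array","items":{"type":"array","items":{"type":"number","minimum":-1,"maximum":1}}},"gripper":{"type":"array","items":{"type":"number"}},"newtons":{"type":"number"}},"required":["slide","dr","gripper"]}

```bash
mkdir -p pics; ls
python3 - <<'E'
from cell import *
import cv2
for n in ["scene","side"]:
    im=camera(n); cv2.imwrite(f"pics/{n}0.png",im[:,:,::-1]); m=camera_model(n); print(n,m)
print(camera_model("wrist")); print(read_state())
E
```

```text
pics
scene {'vfov': 55.18172043887161, 'cx': 280.87474645434895, 'cy': 213.22039717323943, 'R': array([[-0.41899429,  0.90796314, -0.00683454],
       [ 0.76437332,  0.34864976, -0.54238065],
       [-0.49007878, -0.23247854, -0.84010506]]), 't': array([ 208.06674948, -351.75873517, 1499.93831323])}
side {'vfov': 45.62775779076771, 'cx': 278.86547301659084, 'cy': 215.37503667416186, 'R': array([[ 0.84539494, -0.53390164, -0.01601354],
       [-0.36456187, -0.55482735, -0.74783771],
       [ 0.39038703,  0.63805615, -0.66368842]]), 't': array([-439.21707437,  249.7444299 , 1140.43320327])}
{'vfov': 69.1456776429811, 'cx': 276.8675380087506, 'cy': 211.1308801115277, 'R': array([[ 9.99999995e-01, -8.90598619e-05, -3.59149597e-05],
       [-7.76431328e-05, -9.69940458e-01,  2.43342355e-01],
       [-5.65074090e-05, -2.43342351e-01, -9.69940461e-01]]), 't': array([-549.43120167,  -25.57131368,  390.0930826 ])}
{'clock': 0.1, 'joints': array([-6.66038278e-02,  3.00458497e-01,  1.52150061e+00, -1.40491186e-05,
        1.32066972e+00, -6.65922080e-02]), 'qd': array([ 0.00135111, -0.00265296,  0.00118873,  0.00070828,  0.00121364,
       -0.00087513]), 'effort': array([ 1.84928511e-03, -5.32644153e+01, -3.53284299e+01,  7.10431044e-02,
        2.34944851e-02, -7.30603051e-05]), 'eef_pos': array([5.49879388e+02, 6.40347804e-04, 3.02127223e+02]), 'eef_rot': array([-3.14055788e+00, -5.53715481e-05,  1.57078816e+00]), 'wrist_force': array([ 0.37982143, -0.66890587, -0.21378122]), 'moment': array([ 0.01530402, -0.04258693,  0.03860111]), 'finger_force': 0.0, 'finger_gap': 93.84061883790174}
```

View pics/scene0.png

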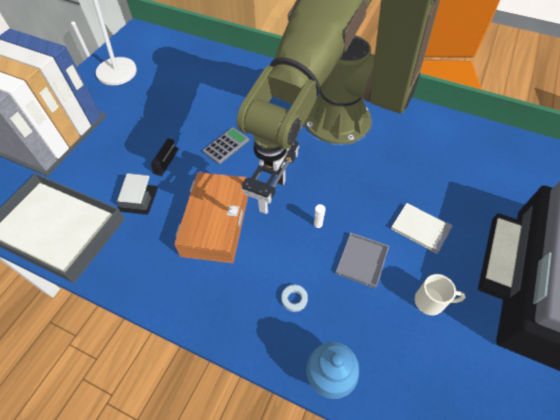

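View pics/side0.png

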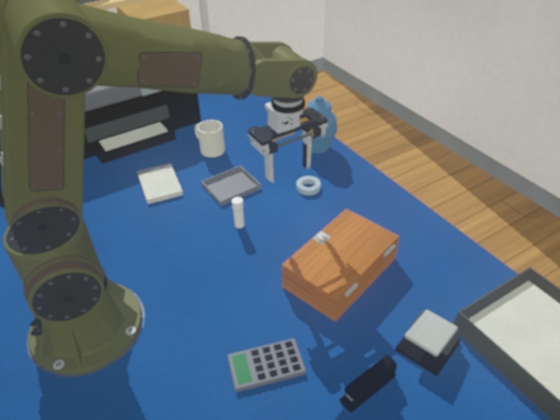

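The scene view shows the box at about (213,217) with its button at (233,210), the tray at (362,259), the glue stick at (319,216) and the tape at (294,297). In the side view the button is at (321,237) and the tray at (231,185). I'll enlarge both for corners.

Run:
```python
import cv2,numpy as np
a=cv2.imread("pics/scene0.png")[160:300,165:400]; b=cv2.imread("pics/side0.png")[160:320,195:405]
A=cv2.resize(a,None,fx=3.4,fy=3.4,interpolation=cv2.INTER_CUBIC)
B=cv2.resize(b,None,fx=3.4,fy=3.4,interpolation=cv2.INTER_CUBIC)
cv2.imwrite("pics/ca.png",A);cv2.imwrite("pics/cb.png",B)
```

```text
(no output)
```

View pics/ca.png

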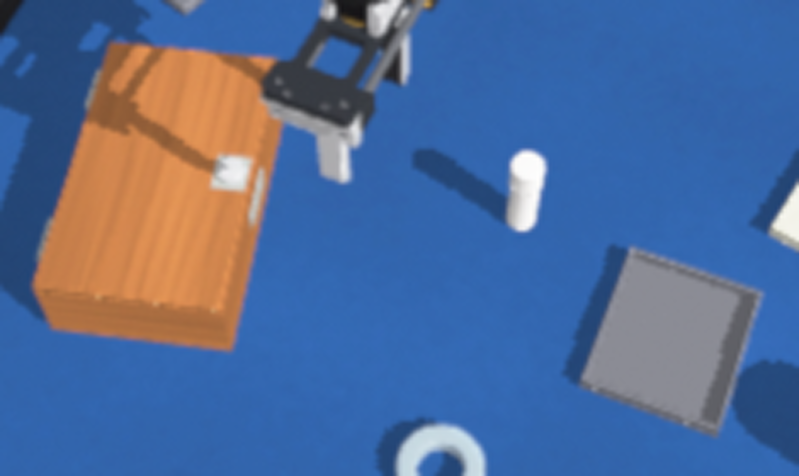

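View pics/cb.png

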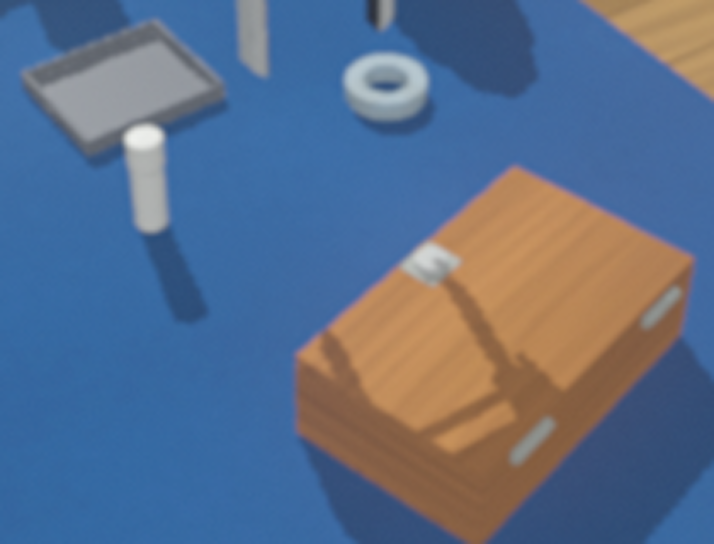

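In the scene crop, the lid corners are at (110,43), (37,290) and (222,312), the button is at (231,171), and the tray rim corners are at (630,248), (762,292), (717,433) and (583,382). I picked the matching points in the side crop too.

```bash
cat > h.py <<'E'
from cell import *
import cv2, numpy as np
def P(m):
    f=210/np.tan(np.radians(m["vfov"]/2)); K=np.array([[f,0,m["cx"]],[0,f,m["cy"]],[0,0,1]])
    return K@np.c_[m["R"],m["t"]]
def tri(ma,pa,mb,pb):
    X=cv2.triangulatePoints(P(ma),P(mb),np.float64(pa).T,np.float64(pb).T); return (X[:3]/X[3]).T
def proj(m,X):
    q=np.c_[X,np.ones(len(X))]@P(m).T; return q[:,:2]/q[:,2:]
def onz(m,p,z):
    M=P(m); H=np.c_[M[:,0],M[:,1],M[:,2]*z+M[:,3]]; w=np.linalg.solve(H,[*p,1]); return w[:2]/w[2]
E
python3 - <<'E'
from h import *
a,b=camera_model("scene"),camera_model("side")
n=["hinge_far","free_far","hinge_near","button","t1","t2","t3","t4","glue","tape"]
pa=np.array([(37,290),(222,312),(110,43),(231,171),(630,248),(762,292),(717,433),(583,382),(527,163),(442,465)])/3.4+[165,160]
pb=np.array([(692,258),(515,167),(488,482),(431,260),(92,150),(25,75),(153,22),(222,92),(145,136),(387,85)])/3.4+[195,160]
X=tri(a,pa,b,pb); pr=proj(a,X)
for k,x,e in zip(n,X,pr-pa): print(k,x.round(1),e.round(1))
h=X[0]-X[2]; print("yaw box",np.arctan2(h[1],h[0]),"tray c",X[4:8].mean(0),"tray yaw",np.arctan2(*(X[7]-X[4])[[1,0]]),"free_near by side z80",onz(b,np.array([297,354])/3.4+[195,160],80))
E
```

```text
hinge_far [ 731.  -219.7   72.7] [-0.9  0.2]
free_far [685.7 -69.7  73.8] [-0.8  0.3]
hinge_near [ 481.7 -301.6   71.5] [-1.   0.4]
button [ 565.3 -125.1   82.2] [-0.6  0.2]
t1 [452.  207.3   5.3] [-1.6  1. ]
t2 [448.1 328.    9.5] [-1.4  0.9]
t3 [585.4 334.7   7.1] [-0.1  0.1]
t4 [587.9 216.3   1.9] [-0.8  0.4]
glue [456.4 105.7  88.6] [-0.8  0.5]
tape [709.3 136.9   9.4] [-1.4  0.6]
yaw box 0.3174660105644264 tray c [518.36063225 271.55433575   5.966939  ] tray yaw 0.06583008961975467 free_near by side z80 [ 436.49967234 -149.10074898]
```

>>> carry_out(slide=[[0.06, -0.5, -0.1], [0.06, -0.5, -0.17], [0.06, -0.5, -0.17], [0.06, -0.5, -0.17], [0.06, -0.5, -0.17], [0.06, -0.5, -0.17]], dr=[[0, 0, 0.05], [0, 0, 0.05], [0, 0, 0.05], [0, 0, 0.05], [0, 0, 0.05], [0, 0, 0.05]], gripper=[0, 0, 0, 0, 0, 0], newtons=20)

```text
clock: 0.6
eef_pos: [564.9, -125.0, 259.9]
eef_rot: [-3.141, -0.001, 1.882]
wrist_force: [-1.1, 1.7, -0.1]
finger_gap: 57.5
finger_force: 0.0
```

Run:
```python
from h import *
m=camera_model("wrist"); np.save("m1.npy",m,allow_pickle=True)
im=camera("wrist"); s=read_state(); cv2.imwrite("pics/w1.png",im[:,:,::-1])
print(s["eef_pos"],s["eef_rot"],s["wrist_force"],s["finger_gap"],s["clock"])
print(proj(m,np.array([[565,-125,88],s["eef_pos"]-[0,0,97],[703.8-38,-142,80]])))
```

```text
[ 565.05360194 -124.19639897  260.44639722] [ 3.14144331e+00 -2.17046182e-04  1.88378029e+00] [-0.43737366  0.77574356 -0.37580658] 53.51671451682926 0.65
[[277.50780527 218.46516533]
 [278.27713059 249.46789115]
 [375.1636701  265.02181882]]
```

View pics/w1.png

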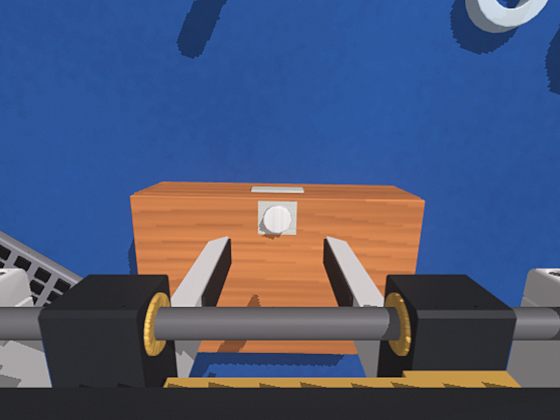

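The button's top is at (277,218), within a pixel of the triangulated prediction (277.5,218.5). I'm closing the fingers and coming down to just above it.

>>> carry_out(slide=[[0.004, -0.016, -0.1], [0.004, -0.016, -0.18], [0.004, -0.016, -0.22], [0.004, -0.016, -0.25], [0.004, -0.016, -0.26], [0.004, -0.016, -0.26], [0.004, -0.016, -0.27], [0.004, -0.016, -0.27]], dr=[[0, 0, 0], [0, 0, 0], [0, 0, 0], [0, 0, 0], [0, 0, 0], [0, 0, 0], [0, 0, 0], [0, 0, 0]], gripper=[0, 0, 0, 0, 0, 0, 0, 0])

```text
clock: 1.32
eef_pos: [566.2, -128.9, 193.2]
eef_rot: [3.141, 0.001, 1.885]
wrist_force: [1.0, -0.2, -1.1]
finger_gap: 1.4
finger_force: 0.0
```

>>> carry_out(slide=[[0, 0, -0.01], [0, 0, -0.02], [0, 0, -0.03], [0, 0, -0.035], [0, 0, -0.04], [0, 0, -0.045], [0, 0, -0.05], [0, 0, -0.05], [0, 0, -0.05]], dr=[[0, 0, 0], [0, 0, 0], [0, 0, 0], [0, 0, 0], [0, 0, 0], [0, 0, 0], [0, 0, 0], [0, 0, 0], [0, 0, 0]], gripper=[0, 0, 0, 0, 0, 0, 0, 0, 0])

```text
clock: 2.07
eef_pos: [566.0, -128.9, 180.4]
eef_rot: [3.141, 0.0, 1.885]
wrist_force: [-0.6, 2.1, 3.6]
finger_gap: 0.3
finger_force: 2.2
```

>>> carry_out(slide=[[0, 0, -0.004], [0, 0, 0], [0.001, -0.003, 0.025], [0.002, -0.008, 0.054], [0.004, -0.014, 0.083], [0.007, -0.021, 0.112], [0.009, -0.03, 0.14], [0.012, -0.04, 0.168]], dr=[[0, 0, 0], [0, 0, 0], [0, 0, 0], [0, 0, 0], [0, 0, 0], [0, 0, 0], [0, 0, 0], [0, 0, 0]], gripper=[0, 0, 0, 0, 0, 0, 0, 0])

```text
clock: 2.73
eef_pos: [569.1, -139.3, 223.1]
eef_rot: [3.141, 0.0, 1.885]
wrist_force: [-0.7, 1.3, 3.2]
finger_gap: 0.0
finger_force: 1.2
```

Run:
```python
from h import *
a=camera("scene")[130:280,150:330]; b=camera("side")[160:320,215:405]; s=read_state(); print(s["wrist_force"],s["eef_pos"])
r=lambda i:cv2.resize(i,(396,380),interpolation=cv2.INTER_CUBIC)
cv2.imwrite("pics/l1.png",np.hstack([r(a),r(b)])[:,:,::-1])
```

```text
[-0.13987567  0.51087651  3.50755216] [ 569.34806365 -139.6314703   223.60780742]
```

View pics/l1.png

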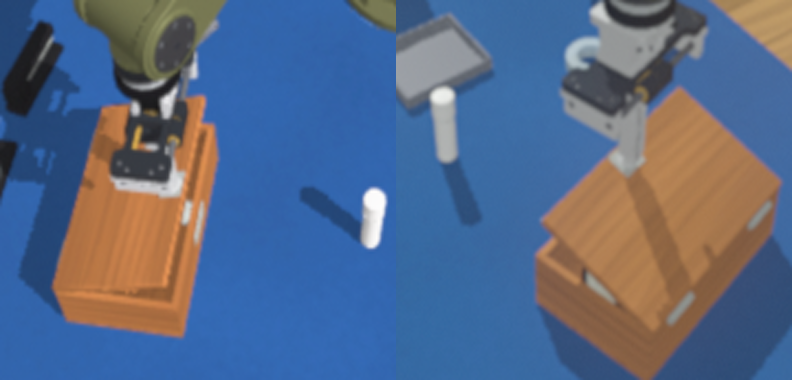

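The lid stands at about 0.3 rad with the finger still on the button, at crop (628,163) in the side view. I'm carrying on along the arc.

>>> carry_out(slide=[[0.003, -0.011, 0.027], [0.007, -0.024, 0.053], [0.012, -0.037, 0.078], [0.016, -0.052, 0.103], [0.022, -0.069, 0.127], [0.027, -0.086, 0.151], [0.033, -0.104, 0.173], [0.039, -0.123, 0.195], [0.045, -0.144, 0.215], [0.052, -0.165, 0.234]], dr=[[0, 0, 0], [0, 0, 0], [0, 0, 0], [0, 0, 0], [0, 0, 0], [0, 0, 0], [0, 0, 0], [0, 0, 0], [0, 0, 0], [0, 0, 0]], gripper=[0, 0, 0, 0, 0, 0, 0, 0, 0, 0])

```text
clock: 3.67
eef_pos: [582.1, -180.8, 281.1]
eef_rot: [-3.142, -0.0, 1.885]
wrist_force: [-0.7, -1.0, 0.9]
finger_gap: 0.8
finger_force: 0.6
```

>>> carry_out(slide=[[0.007, -0.022, 0.017], [0.014, -0.045, 0.033], [0.022, -0.069, 0.048], [0.029, -0.093, 0.063], [0.037, -0.118, 0.076], [0.045, -0.144, 0.087], [0.054, -0.17, 0.097], [0.062, -0.197, 0.106], [0.07, -0.224, 0.114], [0.079, -0.251, 0.12]], dr=[[0, 0, 0], [0, 0, 0], [0, 0, 0], [0, 0, 0], [0, 0, 0], [0, 0, 0], [0, 0, 0], [0, 0, 0], [0, 0, 0], [0, 0, 0]], gripper=[0, 0, 0, 0, 0, 0, 0, 0, 0, 0])

```text
clock: 4.5
eef_pos: [601.9, -243.7, 310.8]
eef_rot: [-3.142, -0.0, 1.885]
wrist_force: [0.1, 0.9, 0.2]
finger_gap: 0.6
finger_force: 0.3
```

>>> carry_out(slide=[[0.01, -0.02, 0.05], [0.02, -0.04, 0.13], [0.02, -0.04, 0.25], [0.02, -0.04, 0.25], [0, 0.1, 0.2], [-0.1, 0.24, 0.15], [-0.108, 0.35, 0.1], [-0.108, 0.35, 0.1], [-0.108, 0.35, 0.1], [-0.108, 0.35, 0.1]], dr=[[0, 0, 0], [0, 0, 0], [0, 0, 0], [0, 0, 0], [0, 0, 0], [0, 0, 0], [0, 0, 0], [0, 0, 0], [0, 0, 0], [0, 0, 0]], gripper=[0, 0, 0, 60, 60, 60, 60, 60, 60, 60])

```text
clock: 5.33
eef_pos: [575.1, -156.0, 336.0]
eef_rot: [3.141, 0.0, 1.885]
wrist_force: [-0.1, 0.0, 0.0]
finger_gap: 43.7
finger_force: 0.0
```

Run:
```python
from h import *
import pickle
m=camera_model("wrist"); pickle.dump(m,open("m2.pkl","wb"))
im=camera("wrist"); s=read_state(); cv2.imwrite("pics/w2.png",im[:,:,::-1])
cv2.imwrite("pics/s2.png",camera("side")[:,:,::-1])
print(s["eef_pos"],s["eef_rot"],s["clock"])
```

```text
[ 575.09972386 -156.40089079  336.04195251] [3.14102814e+00 5.46568626e-04 1.88437262e+00] 5.3833
```

View pics/w2.png

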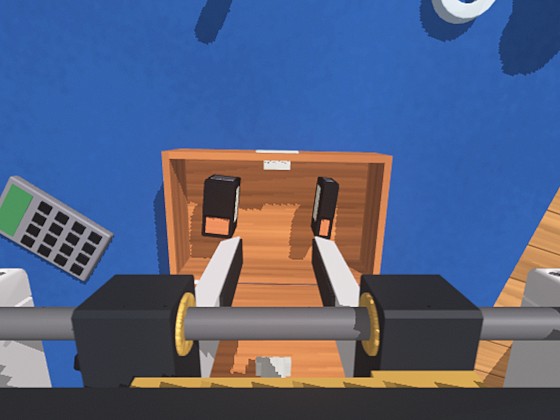

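The lid is open; the wide cartridge is on the left at about (220,205) and the narrow one on the right at (325,208). I'll take a second wrist view from above the wide one.

>>> carry_out(slide=[[-0.15, 0.05, -0.05], [-0.25, 0, -0.1], [-0.25, 0, -0.2], [-0.25, 0, -0.24], [-0.25, 0, -0.24]], dr=[[0, 0, 0], [0, 0, 0], [0, 0, 0], [0, 0, 0], [0, 0, 0]], gripper=[60, 60, 60, 60, 60])

```text
clock: 5.85
eef_pos: [512.0, -156.1, 273.8]
eef_rot: [-3.139, -0.002, 1.884]
wrist_force: [-0.0, -0.3, 0.0]
finger_gap: 56.6
finger_force: 0.0
```

Run:
```python
from h import *
import pickle
m=camera_model("wrist"); pickle.dump(m,open("m3.pkl","wb"))
im=camera("wrist"); s=read_state(); cv2.imwrite("pics/w3.png",im[:,:,::-1])
print(s["eef_pos"],s["eef_rot"],s["finger_gap"],s["clock"])
m2=pickle.load(open("m2.pkl","rb")); p=onz(m2,(222,200),60); q=proj(m,np.array([[*p,60]]))[0].astype(int); print(p,q)
a=cv2.imread("pics/w2.png")[160:260,175:275]; x0,y0=max(q[0]-60,0),max(q[1]-60,0); b=cv2.imread("pics/w3.png")[y0:y0+120,x0:x0+120]; print(x0,y0)
r=lambda i:cv2.resize(i,(400,400),interpolation=cv2.INTER_CUBIC)
cv2.imwrite("pics/c23.png",np.hstack([r(a),r(b)]))
```

```text
[ 512.62131981 -155.97814028  275.30478618] [-3.14052743e+00 -9.17197029e-04  1.88427528e+00] 56.296535683784114 5.9
[ 514.16965835 -182.25694016] [271 231]
211 171
```

View pics/c23.png

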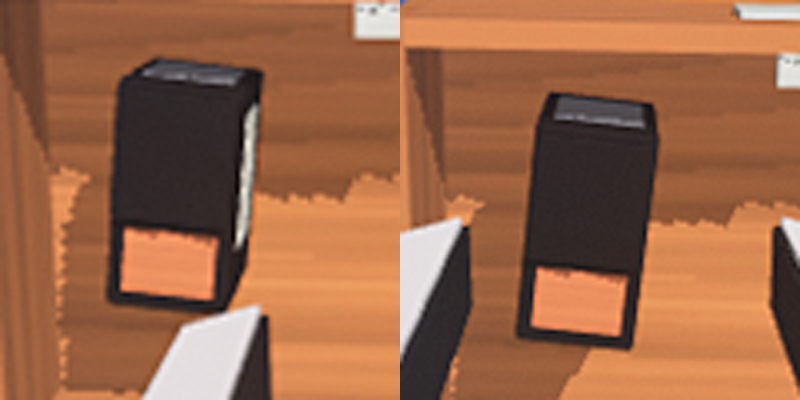

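In the left crop the cartridge's top corners are (122,78) and (243,84) at +y, and (108,300) and (225,310) at -y. In the right crop they are (136,122), (258,133), (117,338) and (233,348).

Run:
```python
from h import *
import pickle
a,b=[pickle.load(open(f"m{i}.pkl","rb")) for i in (2,3)]
pa=np.array([(122,78),(243,84),(108,300),(225,310),(115,226),(228,236)])/4+[175,160]
pb=np.array([(136,122),(258,133),(117,338),(233,348),(124,264),(244,276)])/(10/3)+[211,171]
X=tri(a,pa,b,pb); print(X.round(1))
z=[64,64,58,58,64,64]
for m,p in((a,pa),(b,pb)):
    Y=np.array([onz(m,q,zz) for q,zz in zip(p,z)]); print(Y.round(1).tolist())
    c=Y[:4].mean(0); d=Y[:2].mean(0)-Y[2:4].mean(0); w=Y[1]-Y[0]
    print("c",c,"len",np.hypot(*d),"yaw",np.arctan2(-d[0],d[1]),"w",np.hypot(*w),np.arctan2(w[1],w[0]))
```

```text
[[ 487.4 -166.4   50.8]
 [ 523.4 -155.6   60.1]
 [ 502.2 -233.3   59.2]
 [ 537.8 -224.    62.1]
 [ 497.2 -211.8   51.8]
 [ 532.6 -198.9   66.7]]
[[489.7, -163.6], [523.8, -154.3], [502.2, -233.4], [537.7, -225.3], [499.1, -207.6], [532.3, -200.1]]
c [ 513.35706574 -194.13848384] len 71.58887578133483 yaw 0.18488358278510508 w 35.32156457706041 0.2640525981983696
[[487.5, -163.1], [522.9, -155.2], [502.1, -234.2], [538.3, -226.1], [496.9, -207.1], [533.1, -199.5]]
c [ 512.69534593 -194.66789186] len 72.61172280544932 yaw 0.2087903928879928 w 36.271637076461865 0.2207021799223798
```

The cartridge's size checks out at 72 x 36 mm, with its centre at about (513,-194.5) and yaw 0.21. I'm aligning and going down in steps.

>>> carry_out(slide=[[0.002, -0.154, 0], [0.002, -0.154, -0.05], [0.002, -0.154, -0.15], [0.002, -0.154, -0.25], [0.002, -0.154, -0.35], [0.002, -0.154, -0.43], [0.002, -0.154, -0.49], [0.002, -0.154, -0.55], [0.002, -0.154, -0.61], [0.002, -0.154, -0.61]], dr=[[0, 0, -0.017], [0, 0, -0.017], [0, 0, -0.017], [0, 0, -0.017], [0, 0, -0.017], [0, 0, -0.017], [0, 0, -0.017], [0, 0, -0.017], [0, 0, -0.017], [0, 0, -0.017]], gripper=[60, 60, 60, 60, 60, 60, 60, 60, 60, 60])

```text
clock: 6.73
eef_pos: [513.0, -194.0, 121.5]
eef_rot: [-3.14, -0.002, 1.778]
wrist_force: [-0.7, 0.0, -1.4]
finger_gap: 56.5
finger_force: 0.0
```

>>> carry_out(slide=[[0, 0, 0], [0, 0, 0], [0, 0, 0], [0, 0, 0], [0, 0, 0], [0, 0, 0]], dr=[[0, 0, 0], [0, 0, 0], [0, 0, 0], [0, 0, 0], [0, 0, 0], [0, 0, 0]], gripper=[0, 0, 0, 0, 0, 0], newtons=15)

```text
clock: 7.23
eef_pos: [513.3, -194.2, 124.4]
eef_rot: [3.14, 0.001, 1.778]
wrist_force: [-0.4, 1.1, 5.5]
finger_gap: 37.8
finger_force: 15.0
```

>>> carry_out(slide=[[0, 0, 0.02], [0, 0, 0.06], [0, 0, 0.12], [0, 0, 0.2], [0, 0, 0.28], [0, 0, 0.36], [0, 0, 0.44], [0, 0, 0.52], [0, 0, 0.52], [0, 0, 0.52]], dr=[[0, 0, 0], [0, 0, 0], [0, 0, 0], [0, 0, 0], [0, 0, 0], [0, 0, 0], [0, 0, 0], [0, 0, 0], [0, 0, 0], [0, 0, 0]], gripper=[0, 0, 0, 0, 0, 0, 0, 0, 0, 0])

```text
clock: 8.07
eef_pos: [512.8, -194.0, 254.1]
eef_rot: [3.14, 0.001, 1.778]
wrist_force: [0.1, -0.8, -2.0]
finger_gap: 37.6
finger_force: 15.0
```

Run:
```python
from h import *
im=camera("wrist"); s=read_state()
sd=camera("side"); 
r=lambda i:cv2.resize(i,(395,340),interpolation=cv2.INTER_AREA)
cv2.imwrite("pics/g.png",np.hstack([r(im),r(sd[100:340,180:460])])[:,:,::-1])
print(s["eef_pos"],s["eef_rot"],s["wrist_force"],s["finger_gap"],s["clock"])
```

```text
[ 512.48628663 -193.86761809  252.79140234] [-3.14137492e+00 -1.63815525e-04  1.77818952e+00] [-0.2803172  -0.32376892 -1.67369425] 37.619663759063165 8.1167
```

View pics/g.png

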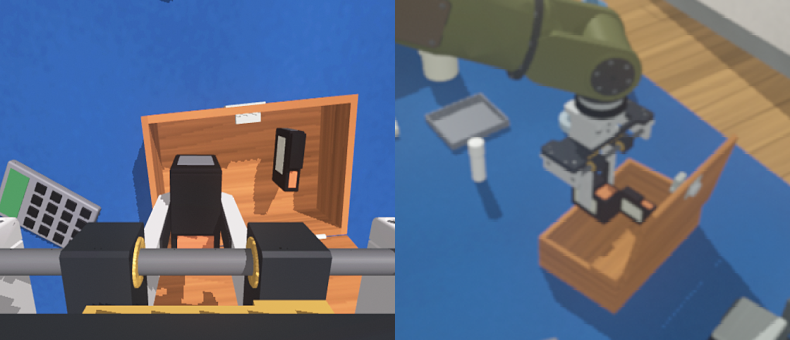

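The cartridge is held squarely at about (195,200) in the wrist view, the narrow one stays in the box and the lid is open. Next is the move to the tray.

>>> carry_out(slide=[[0, 0.08, 0], [0, 0.2, 0], [0, 0.32, 0], [0, 0.44, 0], [0, 0.56, 0], [0, 0.68, 0], [0, 0.8, 0], [0, 0.9, 0], [0, 0.96, 0], [0, 0.96, 0]], dr=[[0, 0, -0.005], [0, 0, -0.01], [0, 0, -0.022], [0, 0, -0.022], [0, 0, -0.022], [0, 0, -0.022], [0, 0, -0.022], [0, 0, -0.022], [0, 0, -0.022], [0, 0, -0.022]], gripper=[0, 0, 0, 0, 0, 0, 0, 0, 0, 0])

```text
clock: 9.0
eef_pos: [512.2, 48.4, 251.9]
eef_rot: [-3.139, -0.0, 1.643]
wrist_force: [0.6, 0.0, -1.8]
finger_gap: 38.0
finger_force: 15.0
```

>>> carry_out(slide=[[0.02, 0.08, 0], [0.02, 0.2, 0], [0.02, 0.32, 0], [0.02, 0.44, 0], [0.02, 0.56, 0], [0.02, 0.68, 0], [0.02, 0.78, 0], [0.02, 0.86, 0], [0.02, 0.9, 0], [0.02, 0.9, 0]], dr=[[0, 0, 0], [0, 0, 0], [0, 0, 0], [0, 0, 0], [0, 0, 0], [0, 0, 0], [0, 0, 0], [0, 0, 0], [0, 0, 0], [0, 0, 0]], gripper=[0, 0, 0, 0, 0, 0, 0, 0, 0, 0])

```text
clock: 9.83
eef_pos: [517.6, 271.7, 252.1]
eef_rot: [-3.14, 0.0, 1.641]
wrist_force: [-0.3, 0.3, -0.7]
finger_gap: 37.9
finger_force: 15.0
```

Run:
```python
from h import *
m=camera_model("wrist"); im=camera("wrist").copy(); s=read_state(); print(s["eef_pos"],s["eef_rot"],s["finger_gap"],s["clock"])
a=0.066; R=np.array([[np.cos(a),-np.sin(a)],[np.sin(a),np.cos(a)]])
c=np.array([[70,60],[-70,60],[-70,-60],[70,-60]])@R.T+[518.4,271.6]
q=proj(m,np.c_[c,[16]*4]); print(q.round(0).tolist())
for p in q: cv2.circle(im,tuple(int(v) for v in p),4,(255,0,0),1)
cv2.imwrite("pics/t.png",im[:,:,::-1])
```

```text
[517.75413735 270.59704215 252.25828161] [-3.14033489e+00  7.07351085e-04  1.64057087e+00] 37.97000624671253 9.8833
[[347.0, 145.0], [210.0, 145.0], [215.0, 254.0], [340.0, 255.0]]
```

View pics/t.png

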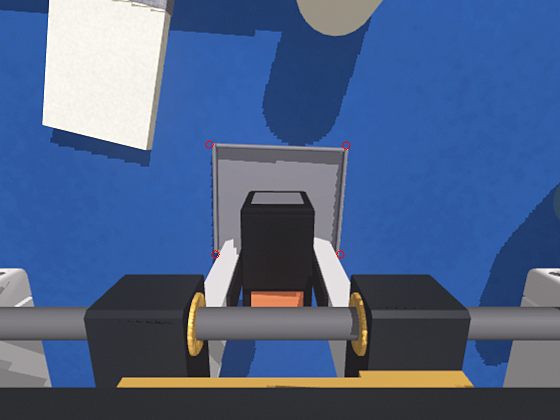

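The tray lies between (210,145) and (347,255), as predicted to within 4 px, and the cartridge is centred over it. Lowering now.

>>> carry_out(slide=[[0, 0, -0.05], [0, 0, -0.13], [0, 0, -0.22], [0, 0, -0.31], [0, 0, -0.38], [0, 0, -0.43], [0, 0, -0.47], [0, 0, -0.49], [0, 0, -0.49]], dr=[[0, 0, 0], [0, 0, 0], [0, 0, 0], [0, 0, 0], [0, 0, 0], [0, 0, 0], [0, 0, 0], [0, 0, 0], [0, 0, 0]], gripper=[0, 0, 0, 0, 0, 0, 0, 0, 0])

```text
clock: 10.63
eef_pos: [517.8, 270.4, 130.0]
eef_rot: [-3.141, 0.0, 1.639]
wrist_force: [-0.2, -0.6, -1.3]
finger_gap: 38.0
finger_force: 15.0
```

>>> carry_out(slide=[[0, 0, -0.006], [0, 0, -0.012], [0, 0, -0.018], [0, 0, -0.024], [0, 0, -0.028], [0, 0, -0.028]], dr=[[0, 0, 0], [0, 0, 0], [0, 0, 0], [0, 0, 0], [0, 0, 0], [0, 0, 0]], gripper=[0, 0, 0, 0, 0, 0])

```text
clock: 11.13
eef_pos: [517.7, 271.0, 123.5]
eef_rot: [-3.141, 0.0, 1.64]
wrist_force: [-0.9, 0.3, -0.8]
finger_gap: 38.0
finger_force: 15.0
```

>>> carry_out(slide=[[0, 0, -0.004], [0, 0, -0.008], [0, 0, -0.012], [0, 0, -0.012]], dr=[[0, 0, 0], [0, 0, 0], [0, 0, 0], [0, 0, 0]], gripper=[0, 0, 0, 0])

```text
clock: 11.47
eef_pos: [517.7, 271.0, 120.5]
eef_rot: [-3.142, 0.0, 1.64]
wrist_force: [0.2, -1.1, -1.4]
finger_gap: 38.1
finger_force: 15.0
```

>>> carry_out(slide=[[0, 0, -0.004], [0, 0, -0.006], [0, 0, -0.006]], dr=[[0, 0, 0], [0, 0, 0], [0, 0, 0]], gripper=[0, 0, 0])

```text
clock: 11.72
eef_pos: [517.8, 271.1, 120.4]
eef_rot: [3.141, -0.0, 1.64]
wrist_force: [-7.8, -2.7, 14.1]
finger_gap: 38.1
finger_force: 15.0
```

Contact shows as 14 N upward. I'll ease off a little, open and rise.

>>> carry_out(slide=[[0, 0, 0.002], [0, 0, 0.004], [0, 0, 0.004], [0, 0, 0.004], [0, 0, 0.004], [0, 0, 0.004], [0, 0, 0.004]], dr=[[0, 0, 0], [0, 0, 0], [0, 0, 0], [0, 0, 0], [0, 0, 0], [0, 0, 0], [0, 0, 0]], gripper=[0, 0, 64, 64, 64, 64, 64])

```text
clock: 12.3
eef_pos: [517.7, 271.0, 120.0]
eef_rot: [-3.142, 0.0, 1.64]
wrist_force: [0.5, -0.5, 0.5]
finger_gap: 60.4
finger_force: 0.0
```

>>> carry_out(slide=[[0, 0, 0.05], [0, 0, 0.15], [0, 0, 0.27], [0, 0, 0.4], [0, 0, 0.53], [0, 0, 0.6], [0, -0.2, 0.6], [0, -0.2, 0.6], [0, -0.2, 0.6]], dr=[[0, 0, 0], [0, 0, 0], [0, 0, 0], [0, 0, 0], [0, 0, 0], [0, 0, 0], [0, 0, 0], [0, 0, 0], [0, 0, 0]], gripper=[64, 64, 64, 64, 64, 64, 64, 64, 64])

```text
clock: 13.05
eef_pos: [517.8, 219.2, 271.2]
eef_rot: [3.141, -0.0, 1.638]
wrist_force: [0.4, 1.3, 0.9]
finger_gap: 59.7
finger_force: 0.0
```

Run:
```python
from h import *
im=camera("wrist"); sd=camera("side"); s=read_state(); print(s["eef_pos"],s["wrist_force"],s["finger_gap"],s["clock"])
r=lambda i:cv2.resize(i,(395,340),interpolation=cv2.INTER_AREA)
cv2.imwrite("pics/e.png",np.hstack([r(im),r(sd[100:340,180:460])])[:,:,::-1])
```

```text
[517.74352662 221.15168975 270.52605144] [0.90988343 0.46597196 0.13490783] 60.058602939291575 13.15
```

View pics/e.png

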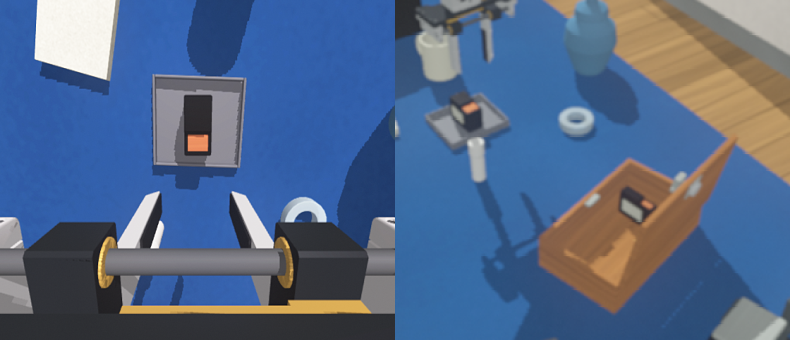

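The wide cartridge stands upright in the tray at about (198,125) in the wrist view. The narrow one is in the box, the lid is open and the gripper is clear.

```bash
python3 -c "
from cell import *
print(sign_off())"
```

```text
the job is handed in; nothing more can be done
None
```

I handed the job in at about 13 s on the clock, with no verdict returned: the lid was eased open, the wide cartridge stands upright in the tray, the narrow one is still in the box, and no bystander was touched as far as the pictures show.

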